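# Bottle stopper out of the slide-lid box

### The job

Slide the lid of the wooden box fully open along its grooves, lift the chrome bottle stopper with the black ribbed stem out of the box, and stand it upright in the middle of the coaster that lies by itself. Leave the lid open, and leave the clear glass stopper standing where it is in the box.

Things in the scene. Friction and masses are not known exactly. Their poses are not given: they have to be found in the camera images.
- stopper_box: Wooden box, fixed, 140 (x) x 166 (y) x 90 mm high. Origin: centre of its underside; its y axis is the way the lid slides open (robot's left, within 15 deg). Floor 6 mm; inside 124 x 150 mm, lips narrow the mouth to 112 mm in x. Two stoppers stand about 28 mm either side of the middle in x, at y about -5 mm; sides vary. A low divider (top 26 mm above the worktop) runs between them.
- slide_lid (a joint): How far the lid has slid (m) along the box's +y: 0 shut, 0.14 fully open at a stop; starts at 0 to 0.02. It drags with 1.5 N, stays where it is left and does not lift off. Fully open it bares 140 mm of the inside, from the -y wall on. Lid top 85.5 mm above the worktop.
- lid_bar (a point): Centre of the wooden cross bar on the lid: 60 mm along the box's x, 14 mm thick along its y, reaching from the lid's top (85.5 mm above the worktop) to 112.5 mm. Axes as the box's. With the lid shut it lies 45 mm from the box's middle towards +y.
- bottle_stopper_mid (a point): Centre, half-way up, of the chrome bottle stopper standing in the box under the lid: chrome ball 36 mm across, 33 mm high, below; black ribbed stem 20 mm across above; 65 mm high in all, 70 g. It stands on the box's floor, its top 71 mm above the worktop. z axis up the stem; round. There is room to grip the stem from above with the fingers closing along the box's y.
- glass_stopper_mid (a point): Centre, half-way up, of the clear glass decanter stopper in the same box, 38 mm across, 72 mm high, no black. It stays there.
- coaster_top (a point): Centre of the upper face of the loose glass coaster with a silver rim that lies by itself on the worktop, left of the box, 85 mm across, 8 mm thick (the other coasters are a stack further left and back). z axis up.
Things that resemble listed ones, but are neither listed nor needed, are in the scene too. What is shaped like the part that bears coaster_top but purple is not meant.

How it is judged:
On the way, in this order (a step that is already met when the one before it is completed fails the run):
1. the lid is slid open (value of joint slide_lid above 0.12 m), for 0.2 s.
2. the bottle stopper is lifted clear of the box (height (world z) of bottle_stopper_mid above 0.115 m), for 0.1 s.
At the end, for the whole second after the job is handed in: The lid is open (at least 115 of its 140 mm); the chrome bottle stopper stands upright (within 10 degrees) on the lone coaster, within 20 mm of its centre, the coaster flat on the worktop; the clear glass stopper still stands upright in the box within 25 mm of where it was (value of joint slide_lid above 0.115 m and horizontal distance between bottle_stopper_mid and coaster_top below 0.02 m and z of bottle_stopper_mid in the frame of coaster_top between 0.025 and 0.04 m and angle between each of bottle_stopper_mid, glass_stopper_mid's own z axis and vertical below 0.18 rad and height (world z) of coaster_top below 0.013 m and angle between coaster_top's own z axis and vertical below 0.1 rad and distance of glass_stopper_mid from where it was at the start of the episode below 0.025 m); the robot touches nothing.
It fails at once if the glass stopper in the box is knocked over or taken out (angle between glass_stopper_mid's own z axis and vertical above 0.6 rad or height (world z) of glass_stopper_mid above 0.08 m).
It also fails if it takes over 58 s, if anything falls off the work surface, if the arm or the gripper's body presses on something with over 40 N, if the wrist force passes 120 N, or if a joint passes its speed limit or range.

### The arm

A 6-joint arm with a two-finger parallel gripper is mounted at the origin on a cart in front of the work surface, level with it; the furniture and walls round the work are solid. World frame = base frame: x ahead of the robot, y to its left, z up, the work surface at z = 0. Lengths are in m, angles in rad, forces in N, time in s.
With the tool pointing down it reaches from about 0.275 to 0.85 m from the base axis. Payload 5.2 kg.
Tool frame: the origin (TCP) lies at the very end of the fingers, on their centre line; the grasp point (between the pads) lies 19 mm behind it; x points along the fingers, z is the direction in which the jaws open and shut, and the axes are right-handed (so a half turn about x gives the same grasp; the last joint's range is limited). The gripper opens to 85 mm and grips with 20 to 120 N. Pads are 22 mm wide; open, the fingers measure 114 mm over their backs; the gripper's body (76 mm by 85 mm) begins 54 mm behind the grasp point. The pads swing forward as they close: fully open they stand 13 mm farther back than shut.
Start: joints at [0.92, 0.259, 1.535, -0, 1.348, -0.203], TCP at [0.238, 0.496, 0.197] pointing down, gripper open.
Joint ranges: [-3.14, 3.14], [-0.91, 2.08], [0.19, 2.58], [-1.22, 4.36], [0.22, 2.71], [-3.12, 3.12]. Speed limits (rad/s): [2.57, 2.57, 3.14, 3.14, 3.14, 3.14].

### API

Orientations are given as [roll, pitch, yaw] about the fixed x, y, z axes, in that order (R = Rz(yaw) Ry(pitch) Rx(roll)).
In Python, from cell import r gives the robot as it stands.
- The arm moves only by the tool step_arm, never from a script. Its argument "targets" is a list of rows, each a list of 3 entries, a list of its own where there are three numbers: the finger opening in m, from 0 to 0.0854, then the shift along the world's x, y, z in m, then the turn about the world's z in rad. In form: [[grip, [dx, dy, dz], roll], ...]. A call has 1 to 10 rows; each row is the pose to reach, as a shift and turn from the pose commanded when the call began; what a row does not reach only later rows make up. A row lasts 1/8 s, in which the tool goes at most 62.5 mm and 10.7 degrees, less where a joint would pass 70% of its speed; a pose out of reach is approached as far as the arm can. A call with a gripper value outside its range is refused whole. The fingers move at their own pace and stop on an object; the grip force is fixed at half the most. Time passes only in rows, so rows that repeat a pose let the fingers close. It gives the time, the measured TCP pose, the force and the opening at its end, in the units of the state.
- r.sense(): the state, without advancing time (a new reading comes with each control period).
- r.capture(name): name is "side" or "top"; returns a dict with "img" (384x512x3 uint8, blue, green, red), "fx", "fy", "cx", "cy" (pixels), "world_to_cam" (4x4, takes a point from world to camera coordinates). Camera axes: x right, y up, looking along -z (the intrinsics and any distortion apply to the point x, -y, -z); pixel columns grow to the right and rows downward; lengths in m; the calibration is good to about 2 mm. A picture is of the moment at which its call begins. There is no depth.
- r.close_job(): hands the job in, once; it reports no verdict.
The state is a dict: "clock": time; "joints": joint angles; "qd": joint speeds; "effort": joint torques, N m; "tcp_pos": TCP position; "tool_rot": TCP orientation; "force": force on the tool from outside, world axes, zero at the start; "torque": the same for the moment, N m; "width": finger opening in m.
Only numpy, scipy, OpenCV 4.12 (cv2) and the standard library are available. Lean on these libraries where they do the work, as an engineer would, in place of code of your own. Each camera call takes 0.05 s, during which the arm holds its last target. There are 200 camera calls.

## Working session

There is one attempt and no reset: what is moved stays moved. The work goes in short steps, Python scripts to look and compute and a tool call to move; the robot and the scene stay as the last step left them, time stands still between calls to the robot, and variables do not carry over. Pictures are saved under pics/ and viewed, about 8 in all and at most 12, crops included, and the job is handed in when it is done.

Besides the shell and the picture viewer there is one more tool, called after "Emit:" as name(argument=value, ...) on one line, values as JSON. step_arm: Moves the arm, as the interface text tells. Its arguments: {"type":"object","properties":{"targets":{"type":"array","items":{"type":"array"}}},"required":["targets"]}

```bash
mkdir -p pics; cat > h.py <<'E'
import numpy as np, cv2
from cell import r
def cap(n,f):
    c=r.capture(n); cv2.imwrite('pics/%s.png'%f,c['img']); np.save('pics/%s.npy'%f,c,allow_pickle=True); return c
def load(f): return np.load('pics/%s.npy'%f,allow_pickle=True).item()
def ray(c,u,v):
    M=c['world_to_cam']; R,t=M[:3,:3],M[:3,3]
    return -R.T@t, R.T@np.array([(u-c['cx'])/c['fx'],-(v-c['cy'])/c['fy'],-1])
def plane(c,u,v,z):
    o,d=ray(c,u,v); return o+d*(z-o[2])/d[2]
def proj(c,p):
    q=c['world_to_cam']@np.append(p,1); return c['cx']+c['fx']*q[0]/-q[2], c['cy']-c['fy']*q[1]/-q[2]
E
python3 - <<'E'
from h import *
a=cap('top','t0');b=cap('side','s0')
print({k:(v if k!='img' else 0) for k,v in a.items()}); print(ray(b,256,192)); print(r.sense())
E
```

```text
{'img': 0, 'fx': 460.6468550202144, 'fy': 460.6468550202144, 'cx': 252.2404059913108, 'cy': 183.87703754965543, 'world_to_cam': array([[-0.02668363, -0.99963926,  0.00305511,  0.05650333],
       [ 0.99651466, -0.02635834,  0.07914402, -0.48853337],
       [-0.07903494,  0.00515632,  0.99685851, -1.20501814],
       [ 0.        ,  0.        ,  0.        ,  1.        ]])}
(array([ 0.28929616, -0.64533245,  0.74392047]), array([ 0.19634455,  0.69851968, -0.68838612]))
{'clock': 0.1, 'joints': array([ 9.20184471e-01,  2.59260475e-01,  1.53597607e+00,  3.21018086e-05,
        1.34802250e+00, -2.02799648e-01]), 'qd': array([ 0.00014585,  0.00087499, -0.00447642,  0.00102789,  0.00190962,
        0.00179595]), 'effort': array([ 4.57203219e-03, -4.46968174e+01, -2.91247630e+01, -1.48598442e-04,
        6.19631624e-03, -1.43956117e-05]), 'tcp_pos': array([0.23778291, 0.49534819, 0.19606211]), 'tool_rot': array([ 2.92001404,  1.56912965, -2.24019426]), 'force': array([ 0.50287182, -0.14014935, -0.04220223]), 'torque': array([-0.0341364 , -0.02099122,  0.02525398]), 'width': 0.08513173175513078}
```

View pics/t0.png

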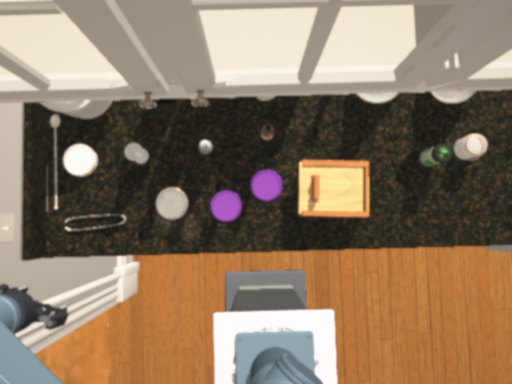

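View pics/s0.png

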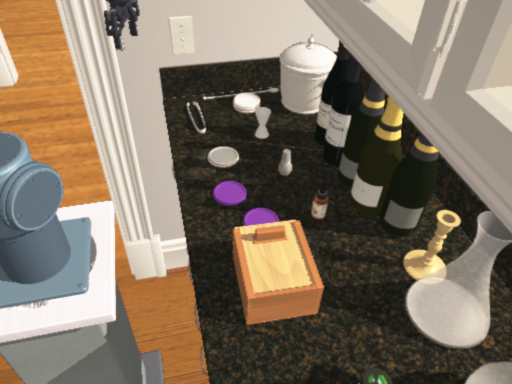

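The top view shows the box around (334,188), with the lid bar at (315,188). The lone grey coaster is at (172,203), the purple decoys at (226,206) and (266,185), and the coaster stack at (81,160). Next I'll measure these.

```bash
python3 - <<'E'
from h import *
c=load('t0'); im=c['img']; hsv=cv2.cvtColor(im,cv2.COLOR_BGR2HSV)
def big(m,x0,x1,y0,y1):
    w=np.zeros_like(m); w[y0:y1,x0:x1]=m[y0:y1,x0:x1]
    return max(cv2.findContours(w,cv2.RETR_EXTERNAL,cv2.CHAIN_APPROX_NONE)[0],key=cv2.contourArea)
m=cv2.inRange(hsv,(5,80,90),(30,255,255))
k=big(m,285,385,145,230); b=cv2.minAreaRect(k); pts=cv2.boxPoints(b); print(b)
P=np.array([plane(c,u,v,.09) for u,v in pts]); print('box corners',P.round(4),P.mean(0).round(4), [np.linalg.norm(P[i]-P[i-1]).round(4) for i in range(4)])
for i in range(4):
    d=P[i]-P[i-1]; print(np.degrees(np.arctan2(d[1],d[0])).round(2))
g=cv2.inRange(hsv,(0,0,100),(180,70,255)); k=big(g,150,195,180,225); (u,v),rad=cv2.minEnclosingCircle(k); M=cv2.moments(k)
u2,v2=M['m10']/M['m00'],M['m01']/M['m00']
print('coaster',u,v,rad,u2,v2,plane(c,u2,v2,.008),'diam',np.linalg.norm(plane(c,u-rad,v,.008)-plane(c,u+rad,v,.008)))
s=load('s0'); hs=cv2.cvtColor(s['img'],cv2.COLOR_BGR2HSV)
k=big(cv2.inRange(hs,(0,0,110),(180,70,255)),200,245,140,170);M=cv2.moments(k);u,v=M['m10']/M['m00'],M['m01']/M['m00'];print('side coaster',u,v,plane(s,u,v,.008))
# bar: crop enlarged
cv2.imwrite('pics/crop.png',np.hstack([cv2.resize(im[150:226,290:380],None,fx=4,fy=4,interpolation=2),cv2.resize(s['img'][214:290,230:320],None,fx=4,fy=4,interpolation=2)]))
E
```

```text
((333.416015625, 187.7880096435547), (72.14678955078125, 58.640098571777344), 1.005086064338684)
box corners [[ 0.3999 -0.065   0.09  ]
 [ 0.5469 -0.0726  0.09  ]
 [ 0.5389 -0.254   0.09  ]
 [ 0.392  -0.2446  0.09  ]] [ 0.4694 -0.159   0.09  ] [np.float64(0.1798), np.float64(0.1472), np.float64(0.1816), np.float64(0.1473)]
87.47
-2.98
-92.52
176.31
coaster 171.40789794921875 202.6842041015625 17.01333236694336 171.5839902971498 202.8631493834647 [0.44557944 0.26025805 0.008     ] diam 0.09087876131380297
side coaster 222.9229979466119 156.31656399726214 [0.44518975 0.25733692 0.008     ]
```

View pics/crop.png

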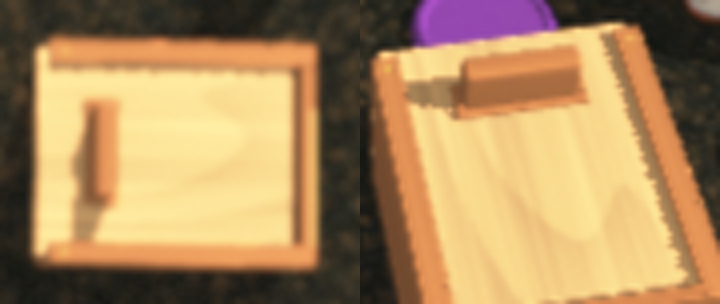

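The lid sticks out about 10 mm at +y, so it starts slightly open. The bar's top face is at about (316,188) in the top view and (270,230) in the side view. Next I'll work out the bar position and the jaw angle.

```bash
python3 - <<'E'
from h import *
from scipy.spatial.transform import Rotation as R
c=load('t0');s=load('s0')
print(plane(c,316.3,188,.1125),plane(s,270.3,230,.1125))
# lips edges for yaw: lid length edges, crop top view
for a,b in [((50,52),(315,46)),((50,262),(318,266))]:
    A,B=[plane(c,290+u/4,150+v/4,.09) for u,v in (a,b)]; d=A-B; print(A,B,np.degrees(np.arctan2(d[1],d[0])))
for a,b in [((375,58),(360+60,304)),((615,25),(719,290))]:
    A,B=[plane(s,230+(u-360)/4,214+v/4,.09) for u,v in (a,b)]; d=A-B; print('side',A,B,np.degrees(np.arctan2(d[1],d[0])))
print(R.from_euler('xyz',r.sense()['tool_rot']).as_matrix().round(3))
E
```

```text
[ 0.46816775 -0.11289223  0.1125    ] [ 0.47063689 -0.11518994  0.1125    ]
[ 0.53353793 -0.0838233   0.09      ] [ 0.53294984 -0.25060229  0.09      ] 89.79796751438705
[ 0.40195127 -0.07917309  0.09      ] [ 0.39501602 -0.24602557  0.09      ] 87.6198617775346
side [ 0.40565047 -0.07658248  0.09      ] [ 0.3952752  -0.22364095  0.09      ] 85.96435401981218
side [ 0.53181514 -0.08077126  0.09      ] [ 0.52832889 -0.24568098  0.09      ] 88.78892882248294
[[-0.001 -0.901  0.433]
 [-0.001  0.433  0.901]
 [-1.     0.    -0.002]]
```

Emit:
step_arm(targets=[[0.05,[0.02,-0.055,0],0.1],[0.05,[0.04,-0.11,0],0.2],[0.05,[0.06,-0.165,0],0.3],[0.05,[0.085,-0.22,0],0.405],[0.05,[0.105,-0.275,0],0.405],[0.05,[0.125,-0.33,0],0.405],[0.05,[0.145,-0.385,0],0.405],[0.05,[0.17,-0.44,0],0.405],[0.05,[0.19,-0.5,0],0.405],[0.05,[0.21,-0.555,0],0.405]])

```text
clock: 1.35
tcp_pos: [0.4483, -0.0613, 0.1966]
tool_rot: [0.331, 1.571, 1.859]
force: [0.9, 0.6, 0.1]
width: 0.0499
```

Emit:
step_arm(targets=[[0.05,[0.021,-0.055,0],0],[0.05,[0.021,-0.055,-0.03],0],[0.05,[0.021,-0.055,-0.06],0],[0.05,[0.021,-0.055,-0.06],0]])

```text
clock: 1.85
tcp_pos: [0.467, -0.1134, 0.1345]
tool_rot: [1.145, 1.565, 2.673]
force: [0.1, 0.4, -0.2]
width: 0.0497
```

```bash
python3 - <<'E'
from h import *
from scipy.spatial.transform import Rotation as R
s=r.sense(); print(s['clock'],s['tcp_pos'],s['joints'],s['width'],s['force'],R.from_euler('xyz',s['tool_rot']).as_matrix().round(3))
c=cap('side','s1'); cv2.imwrite('pics/s1c.png',cv2.resize(c['img'][130:330,180:360],None,fx=3,fy=3))
E
```

```text
1.85 [ 0.46703159 -0.11341739  0.13452855] [-4.70859986e-01  1.92468898e-01  1.78296956e+00 -1.37488715e-05
  1.17224248e+00 -1.99834717e+00] 0.04974043144892094 [ 0.07333115  0.43530793 -0.23361351] [[-0.005 -0.999  0.043]
 [ 0.003  0.043  0.999]
 [-1.     0.006  0.003]]
```

View pics/s1c.png

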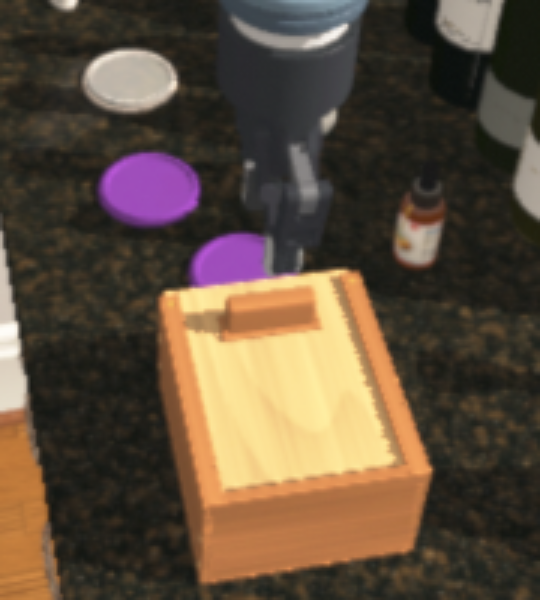

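The side view shows the gripper above the bar, with the near fingertip at about (275,220) in full-image pixels. I'll check that against the projection before going down.

```bash
python3 - <<'E'
from h import *
c=load('s1')
for p in ([.467,-.113,.1345],[.467,-.138-.005,.1345],[.467,-.089,.1345],[.469,-.114,.1125]): print(proj(c,p))
E
```

```text
(np.float64(268.79111768706963), np.float64(221.8641174178164))
(np.float64(273.00379429915597), np.float64(233.44051512427163))
(np.float64(265.5735928619746), np.float64(213.02238793427884))
(np.float64(269.33209422683206), np.float64(229.68664442396414))
```

```bash
python3 - <<'E'
from h import *
c=load('s1'); a=cap('top','t1')
i=cv2.resize(c['img'][190:250,235:310],None,fx=6,fy=6,interpolation=0)
j=cv2.resize(a['img'][140:220,285:375],None,fx=4.5,fy=4.5,interpolation=0)
cv2.imwrite('pics/z1.png',np.hstack([i,j[:360,:345]]))
p=r.sense()['tcp_pos']; print(proj(a,p),r.sense()['joints'])
E
```

```text
(np.float64(318.2949506644637), np.float64(186.8049793328769)) [-4.70195542e-01  1.89753829e-01  1.77888911e+00 -3.14841319e-05
  1.17301905e+00 -1.99835462e+00]
```

View pics/z1.png

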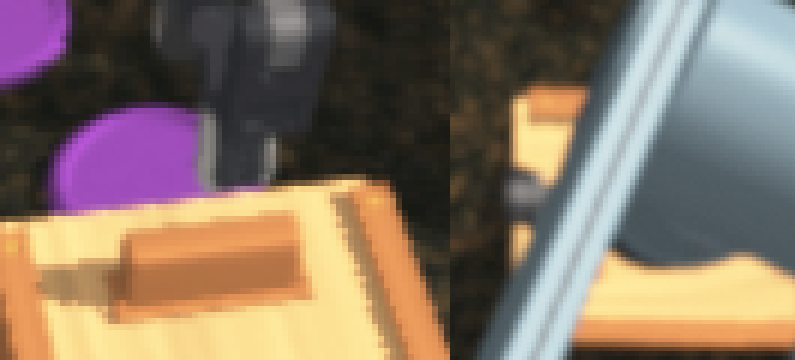

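```bash
python3 - <<'E'
from h import *
c=load('s1');a=load('t1')
for z in (.08,.1,.135,.16,.2,.25,.3,.35): print(z,np.round(proj(c,[.467,-.113,z]),1),np.round(proj(a,[.467,-.113,z]),1))
print(plane(c,274,221,.135),plane(c,274,221,.15),plane(a,298,182,.15),plane(a,298,182,.22))
d=cv2.absdiff(c['img'],load('s0')['img']).max(2); 
for v in range(100,245,4):
    x=np.where(d[v,150:360]>40)[0]; print(v,(x.min()+150,x.max()+150,len(x)) if len(x) else None)
E
```

```text
0.08 [267.4 240.2] [314.5 189.4]
0.1 [267.9 233.7] [315.6 188.8]
0.135 [268.8 221.7] [317.7 187.8]
0.16 [269.5 212.7] [319.2 187.1]
0.2 [270.6 197.5] [321.8 185.8]
0.25 [272.2 176.9] [325.4 184.1]
0.3 [273.9 154.3] [329.3 182.1]
0.35 [275.8 129.4] [333.7 180. ]
[ 0.47726078 -0.11339802  0.135     ] [ 0.47263051 -0.12650157  0.15      ] [ 0.48109406 -0.06455911  0.15      ] [ 0.47544163 -0.05721184  0.22      ]
100 (np.int64(254), np.int64(304), 37)
104 (np.int64(254), np.int64(303), 35)
108 (np.int64(254), np.int64(303), 38)
112 (np.int64(255), np.int64(299), 45)
116 (np.int64(252), np.int64(303), 50)
120 (np.int64(252), np.int64(304), 52)
124 (np.int64(253), np.int64(303), 50)
128 (np.int64(253), np.int64(302), 48)
132 (np.int64(255), np.int64(301), 46)
136 (np.int64(255), np.int64(299), 44)
140 (np.int64(259), np.int64(299), 41)
144 (np.int64(265), np.int64(298), 34)
148 (np.int64(271), np.int64(298), 23)
152 (np.int64(283), np.int64(297), 14)
156 (np.int64(283), np.int64(296), 13)
160 (np.int64(282), np.int64(295), 13)
164 (np.int64(280), np.int64(293), 13)
168 (np.int64(279), np.int64(288), 10)
172 (np.int64(280), np.int64(284), 5)
176 (np.int64(283), np.int64(285), 3)
180 (np.int64(276), np.int64(285), 10)
184 (np.int64(261), np.int64(284), 12)
188 (np.int64(262), np.int64(285), 10)
192 (np.int64(261), np.int64(289), 21)
196 (np.int64(261), np.int64(286), 15)
200 (np.int64(270), np.int64(284), 7)
204 None
208 (np.int64(269), np.int64(270), 2)
212 (np.int64(269), np.int64(280), 6)
216 (np.int64(268), np.int64(280), 12)
220 (np.int64(268), np.int64(278), 11)
224 None
228 None
232 None
236 None
240 None
244 None
```

Emit:
step_arm(targets=[[0.0,[0,0,0],0],[0.0,[0,0,0],0],[0.0,[0,0,0],0],[0.0,[0,0,0],0]])

```text
clock: 2.45
tcp_pos: [0.4692, -0.1142, 0.1371]
tool_rot: [-2.038, 1.57, -0.51]
force: [-0.0, -0.1, 0.1]
width: 0.0004
```

```bash
python3 - <<'E'
from h import *
c=cap('side','s2'); s=r.sense(); print(s['tcp_pos'],s['width'],proj(c,s['tcp_pos']))
cv2.imwrite('pics/z2.png',cv2.resize(c['img'][150:250,220:330],None,fx=6,fy=6,interpolation=cv2.INTER_CUBIC))
E
```

```text
[ 0.46919565 -0.11419971  0.13697497] 5.8957858896192454e-05 (np.float64(270.1268272040923), np.float64(221.26227528913225))
```

View pics/z2.png

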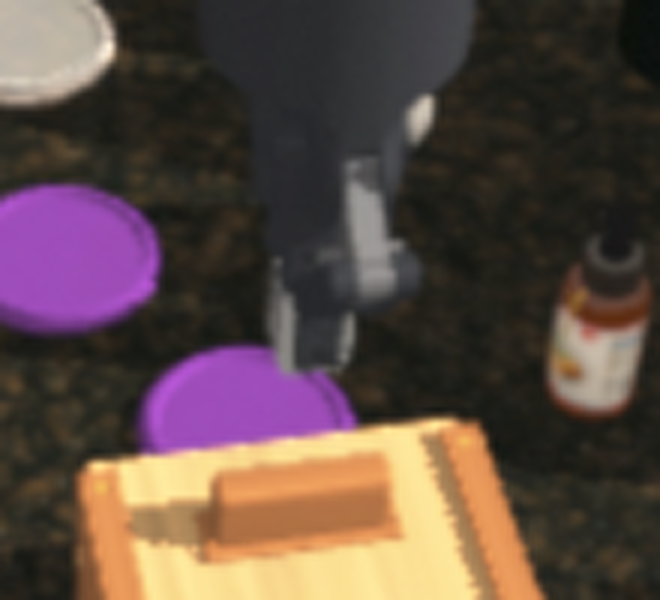

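The closed fingertips show at about (272,212), but the TCP projects to (270,221). I'll check the same thing in the start pictures, where both cameras saw the tool.

```bash
python3 - <<'E'
from h import *
s=load('s0');t=load('t0');p=np.array([.23778,.49535,.19606])
j=np.array([.433,.901,0])
for q in (p,p+.0425*j,p-.0425*j,p+.057*j,p-.057*j): 
  q=q+[0,0,.013*(q is not p)]; print(proj(s,q),proj(t,q))
a=cv2.resize(s['img'][0:70,85:165],None,fx=5,fy=5,interpolation=2)
b=cv2.resize(t['img'][275:345,0:80],None,fx=5,fy=5,interpolation=2)
cv2.imwrite('pics/z0.png',np.hstack([a,b]))
E
```

```text
(np.float64(130.31007623050323), np.float64(58.68415204239929)) (np.float64(52.6739459584995), np.float64(295.7465205784071))
(np.float64(135.803714119494), np.float64(47.45044423467891)) (np.float64(32.778463869985444), np.float64(288.69857520646065))
(np.float64(122.85225069453134), np.float64(61.279219558929896)) (np.float64(67.5419102875434), np.float64(304.7411846195117))
(np.float64(137.88263764209523), np.float64(45.23069768040594)) (np.float64(26.865430527264806), np.float64(285.96983297462873))
(np.float64(120.50297553682508), np.float64(63.78763094571936)) (np.float64(73.4894042571834), np.float64(307.4858297158397))
```

View pics/z0.png

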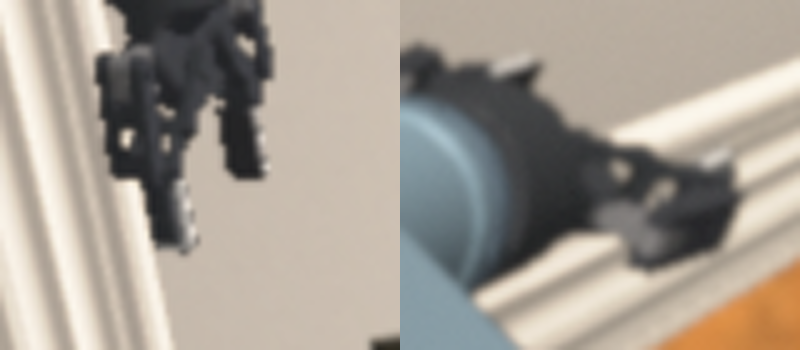

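Emit:
step_arm(targets=[[0.05,[0,0,0],0],[0.05,[0,0,0],0],[0.05,[0,0,-0.01],0],[0.05,[0,0,-0.02],0],[0.05,[0,0,-0.03],0],[0.05,[0,0,-0.04],0],[0.05,[0,0,-0.04],0]])

```text
clock: 3.38
tcp_pos: [0.4684, -0.1138, 0.0957]
tool_rot: [1.128, 1.569, 2.656]
force: [0.6, -0.1, 0.2]
width: 0.0502
```

Emit:
step_arm(targets=[[0.01,[0,0,0],0],[0.01,[0,0,0],0],[0.01,[0,0,0],0],[0.01,[0,0,0],0]])

```text
clock: 3.88
tcp_pos: [0.4692, -0.1143, 0.097]
tool_rot: [-1.99, 1.57, -0.462]
force: [0.8, 0.1, 0.4]
width: 0.0101
```

```bash
python3 - <<'E'
from h import *
c=cap('side','s3'); s=r.sense(); print(s['clock'],s['tcp_pos'],s['width'],proj(c,s['tcp_pos']))
cv2.imwrite('pics/z3.png',cv2.resize(c['img'][150:250,220:330],None,fx=6,fy=6,interpolation=cv2.INTER_CUBIC))
E
```

```text
3.925 [ 0.46919341 -0.11423522  0.09696688] 0.010445159912840772 (np.float64(269.04675707015525), np.float64(234.96979023440414))
```

View pics/z3.png

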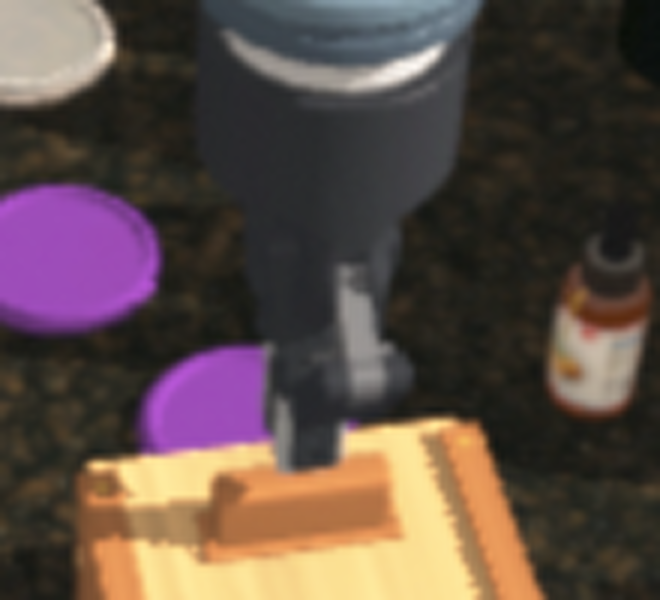

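The jaws closed to 10 mm without catching the bar, and the tip shows at about (271,228), just at the top of the bar. So the real tips are not where the reported TCP says. I'll triangulate the tips from the two start views to find the offset.

```bash
python3 - <<'E'
from h import *
s=load('s0');t=load('t0')
def tri(a,b):
    (o1,d1),(o2,d2)=ray(s,*a),ray(t,*b); A=np.stack([d1,-d2],1); k=np.linalg.lstsq(A,o2-o1,rcond=None)[0]
    return ((o1+k[0]*d1+o2+k[1]*d2)/2).round(4), np.linalg.norm(o1+k[0]*d1-o2-k[1]*d2).round(4)
n=tri((121,49),(66,307)); f=tri((136,35),(26,289)); print('near',n,'far',f,'mid',(n[0]+f[0])/2)
for k in ((s,'side'),(t,'top')): print(k[1],proj(k[0],[.2378,.4953,.23]),proj(k[0],[.2378,.53,.2]))
for st in [((120,49),(65,310)),((122,49),(62,307))]: print(tri(*st))
# z3 tip if known x/y plane
c=load('s3'); print([plane(c,271,228,z).round(3) for z in (.1,.11,.12,.13)])
E
```

```text
near (array([0.2215, 0.4447, 0.2486]), np.float64(0.0)) far (array([0.2615, 0.5309, 0.2453]), np.float64(0.0015)) mid [0.2415  0.4878  0.24695]
side (np.float64(128.16907703174832), np.float64(46.797007985914036)) (np.float64(129.63884692397), np.float64(51.69235044801337))
top (np.float64(45.938841352230924), np.float64(298.3045963586086)) (np.float64(36.26072710194367), np.float64(296.45815707789285))
(array([0.2171, 0.4467, 0.2482]), np.float64(0.0037))
(array([0.2221, 0.4549, 0.2439]), np.float64(0.0024))
[array([ 0.477, -0.1  ,  0.1  ]), array([ 0.474, -0.108,  0.11 ]), array([ 0.471, -0.117,  0.12 ]), array([ 0.468, -0.125,  0.13 ])]
```

Triangulation puts the real tips about 35 mm above the reported TCP, with the horizontal position right. That agrees with the jaws missing the bar, so I'll go lower with the jaws open and use the grip as the test.

Emit:
step_arm(targets=[[0.05,[0,0,0],0],[0.05,[0,0,0],0],[0.05,[0,0,-0.01],0],[0.05,[0,0,-0.02],0],[0.05,[0,0,-0.03],0],[0.05,[0,0,-0.03],0]])

```text
clock: 4.68
tcp_pos: [0.4682, -0.1138, 0.0656]
tool_rot: [1.153, 1.568, 2.681]
force: [0.7, -0.2, -0.2]
width: 0.0497
```

Emit:
step_arm(targets=[[0.012,[0,0,0],0],[0.012,[0,0,0],0],[0.012,[0,0,0],0],[0.012,[0,0,0],0]])

```text
clock: 5.18
tcp_pos: [0.4694, -0.1142, 0.0672]
tool_rot: [-1.67, 1.57, -0.142]
force: [-0.6, 0.6, 4.6]
width: 0.0128
```

Emit:
step_arm(targets=[[0.005,[0,0,0],0],[0.005,[0,0,0],0],[0.005,[0,0,0],0]])

```text
clock: 5.55
tcp_pos: [0.4694, -0.1143, 0.0673]
tool_rot: [-1.827, 1.57, -0.299]
force: [-0.9, 0.6, 5.6]
width: 0.0119
```

```bash
python3 - <<'E'
from h import *
c=cap('side','s4'); s=r.sense(); print(s['clock'],s['tcp_pos'],s['width'],s['force'])
cv2.imwrite('pics/z4.png',cv2.resize(c['img'][150:250,220:330],None,fx=6,fy=6,interpolation=cv2.INTER_CUBIC))
E
```

```text
5.6 [ 0.46942428 -0.11424688  0.06735795] 0.012264104974080753 [-1.68174667  1.43015513  5.55596165]
```

View pics/z4.png

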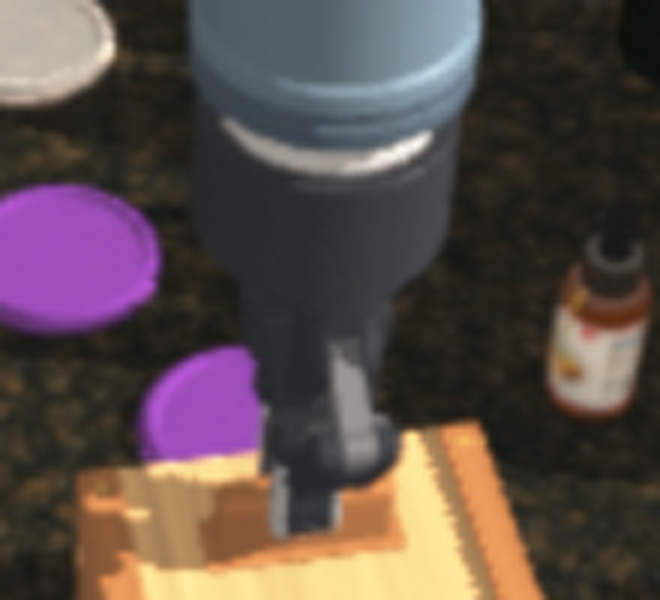

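The bar is held: the jaws stopped at 12 mm and the near tip shows just above the lid. I'll loosen the jaws slightly so the lid can follow its grooves, then push along +y.

Emit:
step_arm(targets=[[0.02,[0,0,0],0],[0.02,[0,0,0],0],[0.02,[0.001,0.015,0],0],[0.02,[0.001,0.03,0],0],[0.02,[0.002,0.045,0],0],[0.02,[0.003,0.06,0],0],[0.02,[0.003,0.075,0],0],[0.02,[0.004,0.09,0],0],[0.02,[0.005,0.105,0],0],[0.02,[0.005,0.115,0],0]])

```text
clock: 6.85
tcp_pos: [0.4743, 0.0018, 0.0668]
tool_rot: [-1.336, 1.571, 0.193]
force: [1.6, -1.8, -1.3]
width: 0.0199
```

Emit:
step_arm(targets=[[0.02,[0.0,0.006,0],0],[0.02,[0.0,0.012,0],0],[0.02,[0.001,0.018,0],0],[0.02,[0.001,0.018,0],0]])

```text
clock: 7.35
tcp_pos: [0.4748, 0.0193, 0.0667]
tool_rot: [0.878, 1.57, 2.406]
force: [-0.6, 0.4, 0.2]
width: 0.0198
```

Emit:
step_arm(targets=[[0.05,[0,0,0],0],[0.05,[0,0,0.04],0],[0.05,[0,0,0.09],0],[0.05,[-0.02,0.06,0.09],0],[0.05,[-0.03,0.12,0.09],0],[0.05,[-0.03,0.18,0.09],0],[0.05,[-0.03,0.24,0.09],0],[0.05,[-0.03,0.24,0.09],0]])

```text
clock: 8.35
tcp_pos: [0.4443, 0.2625, 0.1566]
tool_rot: [0.222, 1.57, 1.756]
force: [0.0, -0.5, -0.7]
width: 0.05
```

```bash
python3 - <<'E'
from h import *
c=cap('top','t5'); s=cap('side','s5'); print(r.sense()['clock'],r.sense()['tcp_pos'])
cv2.imwrite('pics/z5.png',np.hstack([cv2.resize(c['img'][140:230,270:380],None,fx=3.6,fy=3.6,interpolation=2),cv2.resize(s['img'][210:320,230:330],None,fx=3.6,fy=2.945,interpolation=2)]))
E
```

```text
8.45 [0.44459198 0.25889066 0.15640767]
```

View pics/z5.png

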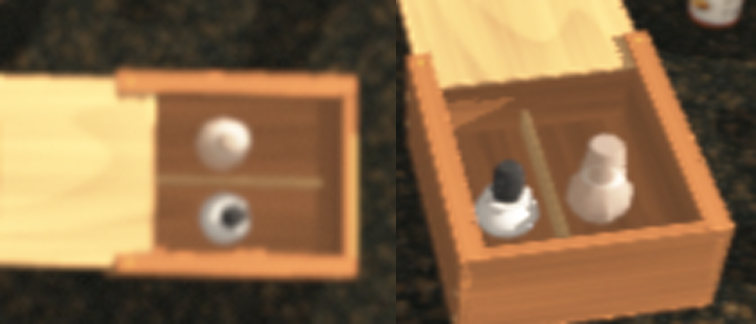

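The lid is open. The chrome stopper is in the half nearer the robot, with its black stem at about (336,200) in the top view and (262,270) in the side view. The glass stopper is on the other side of the divider. Now the numbers.

```bash
python3 - <<'E'
from h import *
t=load('t5');s=load('s5')
def dark(c,u0,u1,v0,v1,th=80):
    g=c['img'].max(2)[v0:v1,u0:u1]; m=(g<th).astype(np.uint8)
    n,l,st,ce=cv2.connectedComponentsWithStats(m); 
    for i in range(1,n):
        if st[i,4]>8: print(st[i]+[u0,v0,0,0,0],ce[i]+[u0,v0])
print('top');dark(t,328,345,190,210);print('side');dark(s,255,272,258,285)
def tri(a,b):
    (o1,d1),(o2,d2)=ray(s,*a),ray(t,*b); A=np.stack([d1,-d2],1); k=np.linalg.lstsq(A,o2-o1,rcond=None)[0]
    return ((o1+k[0]*d1+o2+k[1]*d2)/2).round(4), np.linalg.norm(o1+k[0]*d1-o2-k[1]*d2).round(4)
print('ball',plane(t,270+225/3.6,140+218/3.6,.022+.006))
print('top stem',plane(t,335.8,200,.071), 'side stem top', [plane(s,261.8,v,.071).round(3) for v in (265,267)])
print('lid edge',plane(t,270+156/3.6,190,.0855),'inner -y wall',plane(t,270+342/3.6,190,.09),'glass',plane(t,270+228/3.6,140+140/3.6,.078))
# tool tips in s5/t5
q=r.sense()['tcp_pos']; print(proj(s,q),proj(s,q+[0,0,.035]),proj(t,q+[0,0,.035]))
E
```

```text
top
side
[257 266   7  12  72] [259.84722222 271.86111111]
ball [ 0.4395528  -0.16649245  0.028     ]
top stem [ 0.43909189 -0.16725525  0.071     ] side stem top [array([ 0.443, -0.163,  0.071]), array([ 0.441, -0.168,  0.071])]
lid edge [ 0.46513033 -0.10914714  0.0855    ] inner -y wall [ 0.4614234  -0.23785645  0.09      ] glass [ 0.4924462  -0.16190061  0.078     ]
(np.float64(221.27973492259892), np.float64(109.3693402568693)) (np.float64(220.93081940200153), np.float64(97.05152462029093)) (np.float64(158.36628755693823), np.float64(200.21310625906855))
```

Emit:
step_arm(targets=[[0.03,[0.0,-0.06,0],0],[0.03,[0.01,-0.12,0],0],[0.03,[0.02,-0.18,0],0],[0.03,[0.03,-0.24,0],0],[0.03,[0.03,-0.24,-0.03],0],[0.03,[0.03,-0.24,-0.06],0],[0.03,[0.03,-0.24,-0.09],0],[0.02,[0.03,-0.24,-0.09],0],[0.02,[0.03,-0.24,-0.09],0],[0.02,[0.03,-0.236,-0.09],0]])

```text
clock: 9.7
tcp_pos: [0.4762, 0.022, 0.0682]
tool_rot: [-1.876, 1.568, -0.349]
force: [0.5, -2.0, -0.9]
width: 0.0199
```

Emit:
step_arm(targets=[[0.02,[0,0.001,0],0],[0.02,[0,0.001,0],0]])

```text
clock: 9.95
tcp_pos: [0.4757, 0.0238, 0.0675]
tool_rot: [-1.857, 1.569, -0.329]
force: [0.0, -1.2, 0.4]
width: 0.02
```

Emit:
step_arm(targets=[[0.03,[0,-0.003,0],0],[0.03,[0,-0.003,0.03],0],[0.055,[0,0,0.08],0],[0.055,[-0.01,-0.06,0.08],0],[0.055,[-0.02,-0.12,0.08],0],[0.055,[-0.035,-0.191,0.08],0],[0.055,[-0.035,-0.191,0.04],0],[0.055,[-0.035,-0.191,0.02],0],[0.055,[-0.035,-0.191,0.005],0],[0.055,[-0.035,-0.191,0.005],0]])

```text
clock: 11.2
tcp_pos: [0.4389, -0.1665, 0.0706]
tool_rot: [0.963, 1.567, 2.49]
force: [0.6, -0.3, 0.3]
width: 0.0548
```

```bash
python3 - <<'E'
from h import *
s=cap('side','s6'); q=r.sense(); print(q['clock'],q['tcp_pos'],q['force'])
p=q['tcp_pos']
for dy in (-.042,-.0275,.0275): print(dy,np.round(proj(s,p+[0,dy,.042]),1))
print('stem top',proj(s,[.440,-.167,.071]))
cv2.imwrite('pics/z6.png',cv2.resize(s['img'][190:300,220:330],None,fx=5.4,fy=5.4,interpolation=2))
E
```

```text
11.25 [ 0.43969196 -0.16690423  0.07153167] [-0.39920042 -0.44604896 -0.52638188]
-0.042 [267.6 271. ]
-0.0275 [265.5 264.6]
0.0275 [258.  241.6]
stem top (np.float64(260.93357535070436), np.float64(266.7148818238387))
```

View pics/z6.png

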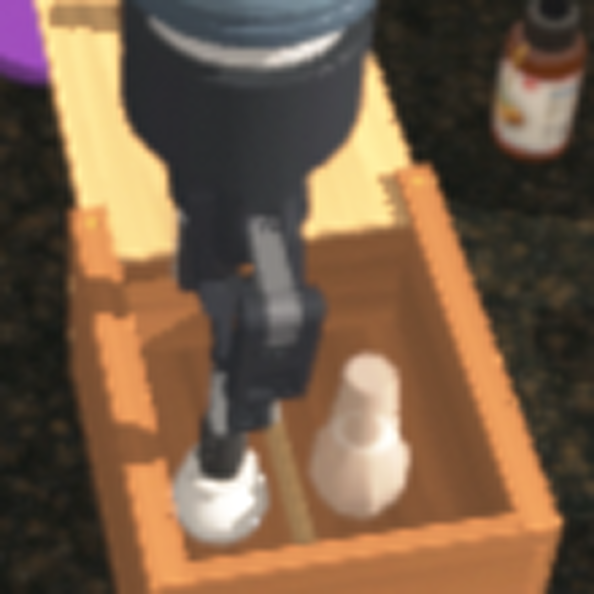

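The near fingertip is at about (268,269), which matches the prediction with a tip offset of about 41 mm, and x lines up with the stem. Going down and gripping.

Emit:
step_arm(targets=[[0.055,[0,0,-0.02],0],[0.055,[0,0,-0.04],0],[0.055,[0,0,-0.055],0],[0.055,[0,0,-0.062],0],[0.055,[0,0,-0.062],0]])

```text
clock: 11.88
tcp_pos: [0.4403, -0.1672, 0.0101]
tool_rot: [-1.747, 1.571, -0.218]
force: [0.2, 1.3, 1.0]
width: 0.0552
```

Emit:
step_arm(targets=[[0.01,[0,0,0],0],[0.01,[0,0,0],0],[0.01,[0,0,0],0],[0.01,[0,0,0],0]])

```text
clock: 12.38
tcp_pos: [0.4406, -0.1674, 0.0105]
tool_rot: [-1.95, 1.57, -0.422]
force: [-0.2, 1.4, 6.0]
width: 0.0154
```

Emit:
step_arm(targets=[[0.01,[0,0,0],0],[0.01,[0,0,0],0]])

```text
clock: 12.62
tcp_pos: [0.4406, -0.1674, 0.0105]
tool_rot: [-1.962, 1.57, -0.434]
force: [-0.1, 2.3, 6.1]
width: 0.0155
```

Emit:
step_arm(targets=[[0.01,[0,0,0.01],0],[0.01,[0,0,0.02],0],[0.01,[0,0,0.035],0],[0.01,[0,0,0.05],0],[0.01,[0,0,0.07],0],[0.01,[0,0,0.09],0],[0.01,[0,0,0.11],0],[0.01,[0,0,0.13],0],[0.01,[0,0,0.14],0],[0.01,[0,0,0.14],0]])

```text
clock: 13.88
tcp_pos: [0.4404, -0.1675, 0.1505]
tool_rot: [-2.156, 1.569, -0.628]
force: [-0.6, 0.2, -1.3]
width: 0.0156
```

```bash
python3 - <<'E'
from h import *
s=cap('side','s7'); t=cap('top','t7'); q=r.sense(); print(q['clock'],q['tcp_pos'],q['width'],q['force'])
for z in (.146,.146+.0165,.146+.033,.211): print(z,np.round(proj(s,[.440,-.167,z]),1))
d=cv2.absdiff(s['img'],load('s6')['img'])
g=s['img'].astype(int); 
# bright, unsaturated blob of chrome ball
hsv=cv2.cvtColor(s['img'],cv2.COLOR_BGR2HSV); m=cv2.inRange(hsv,(0,0,120),(180,60,255)); m[:, :230]=0; m[:,320:]=0; m[:180]=0; m[310:]=0
n,l,st,ce=cv2.connectedComponentsWithStats(m)
for i in range(1,n):
    if st[i,4]>15: print(st[i],ce[i].round(1))
cv2.imwrite('pics/z7.png',cv2.resize(s['img'][160:300,200:340],None,fx=4.2,fy=4.2,interpolation=2))
E
```

```text
13.975 [ 0.4396975  -0.16695613  0.14926703] 0.015680095763564446 [ 0.66698342  0.66594365 -0.40677885]
0.146 [262.6 241.5]
0.16249999999999998 [262.9 235.5]
0.179 [263.3 229.4]
0.211 [264.1 216.8]
[270 199  10  19 110] [273.7 208.7]
[313 203   7  15  56] [316.5 211. ]
[254 224  20  22 254] [263.2 237. ]
[285 257  10  25 127] [290.3 269.4]
```

The stopper is held and lifted: the ball is at (263,237) and was predicted at (263,235.5). Carrying it to the coaster.

Emit:
step_arm(targets=[[0.01,[0,0.02,0],0],[0.01,[0,0.06,0],0],[0.01,[0.001,0.105,0],0],[0.01,[0.002,0.15,0],0],[0.01,[0.003,0.2,0],0],[0.01,[0.003,0.25,0],0],[0.01,[0.004,0.3,0],0],[0.01,[0.005,0.35,0],0],[0.01,[0.005,0.395,0],0],[0.01,[0.005,0.42,0],0]])

```text
clock: 15.22
tcp_pos: [0.4433, 0.2557, 0.149]
tool_rot: [1.521, 1.569, 3.051]
force: [0.7, 0.0, -1.1]
width: 0.0157
```

Emit:
step_arm(targets=[[0.01,[0,0.006,0],0],[0.01,[0,0.006,-0.03],0],[0.01,[0,0.006,-0.06],0],[0.01,[0,0.006,-0.085],0],[0.01,[0,0.006,-0.105],0],[0.01,[0,0.006,-0.11],0],[0.01,[0,0.006,-0.11],0]])

```text
clock: 16.1
tcp_pos: [0.4449, 0.2585, 0.0398]
tool_rot: [2.033, 1.57, -2.723]
force: [-0.9, -0.1, -0.8]
width: 0.0157
```

```bash
python3 - <<'E'
from h import *
s=cap('side','s8'); t=cap('top','t8'); q=r.sense(); p=q['tcp_pos']; print(q['clock'],p,q['width'],q['force'],q['joints'][5])
b=p.copy(); b[2]=.036
print('pred bottom',proj(s,b),'ball',proj(s,b+[0,0,.0165]),'coaster c',proj(s,[.4455,.259,.008]))
hsv=cv2.cvtColor(s['img'],cv2.COLOR_BGR2HSV); m=cv2.inRange(hsv,(0,0,110),(180,70,255)); w=np.zeros_like(m); w[115:175,195:255]=m[115:175,195:255]
n,l,st,ce=cv2.connectedComponentsWithStats(w)
for i in range(1,n):
    if st[i,4]>15: print(st[i],ce[i].round(1))
cv2.imwrite('pics/z8.png',np.hstack([cv2.resize(s['img'][100:180,185:265],None,fx=5,fy=5,interpolation=2),cv2.resize(t['img'][160:240,130:210],None,fx=5,fy=5,interpolation=2)]))
E
```

```text
16.2 [0.44568852 0.25886318 0.0406121 ] 0.015163493182175346 [ 0.88460819 -0.06491413 -0.68846409] -1.218223213034811
pred bottom (np.float64(222.77328750291048), np.float64(147.78247183262914)) ball (np.float64(222.63735077328766), np.float64(142.84161507290275)) coaster c (np.float64(222.92054406617873), np.float64(155.9268205344876))
[223 115   4   6  22] [224.5 117.5]
[195 124  11  10  41] [200.4 129.6]
[208 132  31  35 638] [222.9 153.7]
```

View pics/z8.png

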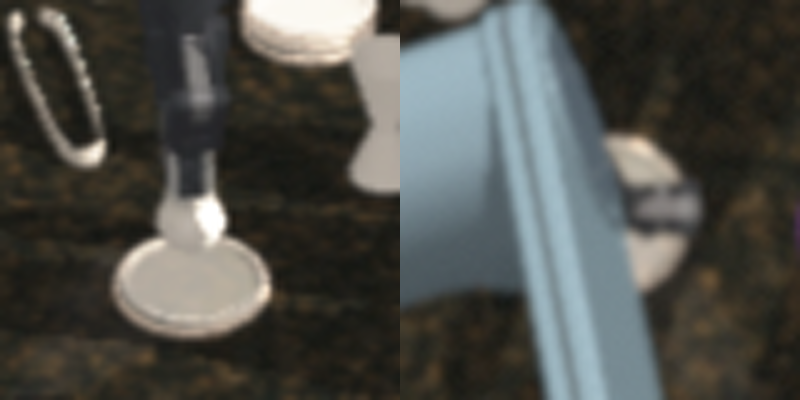

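The stopper hangs upright over the coaster. Its ball is at about (223,144), predicted at (222.6,142.8), and it is centred. Lowering gently.

Emit:
step_arm(targets=[[0.01,[0,0,-0.012],0],[0.01,[0,0,-0.02],0],[0.01,[0,0,-0.025],0],[0.01,[0,0,-0.026],0],[0.01,[0,0,-0.026],0]])

```text
clock: 16.82
tcp_pos: [0.4452, 0.2588, 0.0138]
tool_rot: [-0.367, 1.571, 1.161]
force: [0.6, 0.4, -1.6]
width: 0.016
```

Emit:
step_arm(targets=[[0.01,[0,0,-0.001],0],[0.01,[0,0,-0.002],0],[0.01,[0,0,-0.002],0]])

```text
clock: 17.2
tcp_pos: [0.4459, 0.2591, 0.013]
tool_rot: [-1.247, 1.569, 0.281]
force: [-2.0, 0.9, 7.0]
width: 0.0157
```

Emit:
step_arm(targets=[[0.024,[0,0,0],0],[0.03,[0,0,0],0],[0.04,[0,0,0],0],[0.06,[0,0,0],0],[0.06,[0,0,0],0],[0.06,[0,0,0.02],0],[0.06,[0,0,0.06],0],[0.06,[0,0,0.12],0],[0.06,[-0.04,0.04,0.14],0],[0.06,[-0.08,0.08,0.14],0]])

```text
clock: 18.45
tcp_pos: [0.3661, 0.3401, 0.1543]
tool_rot: [-0.973, 1.565, 0.552]
force: [0.1, 0.2, 0.5]
width: 0.0601
```

Emit:
step_arm(targets=[[0.06,[-0.04,0.04,0],0],[0.06,[-0.08,0.08,0],0],[0.06,[-0.08,0.12,0],0],[0.06,[-0.08,0.12,0],0]])

```text
clock: 18.95
tcp_pos: [0.2844, 0.461, 0.1517]
tool_rot: [-0.446, 1.57, 1.085]
force: [0.6, -0.2, 0.0]
width: 0.0598
```

```bash
python3 - <<'E'
from h import *
s=cap('side','s9'); t=cap('top','t9'); q=r.sense(); print(q['clock'],q['tcp_pos'],q['force'],q['width'])
S,T=s['img'].max(2),t['img'].max(2)
C=np.array([.4455,.259,0])
for z in (.008,.0245,.041,.073): print(z,'side',np.round(proj(s,C+[0,0,z]),1),'top',np.round(proj(t,C+[0,0,z]),1))
def comps(m,u0,v0,mn=10):
    n,l,st,ce=cv2.connectedComponentsWithStats(m.astype(np.uint8))
    for i in range(1,n):
        if st[i,4]>mn: print(st[i]+[u0,v0,0,0,0],(ce[i]+[u0,v0]).round(1))
print('dark side');comps(S[112:170,205:240]<70,205,112);print('dark top');comps(T[188:218,157:188]<75,157,188,4)
hs=lambda c:cv2.cvtColor(c['img'],cv2.COLOR_BGR2HSV)
print('coaster top');comps(cv2.inRange(hs(t),(0,0,100),(180,70,255))[180:225,150:195],150,180)
print('glass shift',np.abs(s['img'][250:300,275:310].astype(int)-load('s5')['img'][250:300,275:310]).max(), 'lid',np.abs(t['img'][150:230,230:380].astype(int)-load('t7')['img'][150:230,230:380]).max())
for v in range(185,222,1): print(''.join('%4d'%x for x in T[v,150:195:1]))
E
```

```text
19.05 [0.28476412 0.45836819 0.15138361] [-0.12291135  0.16823703  0.03834535] 0.05995777139918413
0.008 side [222.9 155.9] top [172.1 202.9]
0.0245 side [222.8 151.1] top [171.  202.6]
0.041 side [222.7 146.3] top [169.9 202.4]
0.073 side [222.4 136.5] top [167.7 201.9]
dark side
[ 205  112   35   58 1407] [221.7 134.1]
dark top
[157 188   7   7  23] [158.8 189.8]
[181 188   7   8  29] [185.1 190.2]
[182 210   6   8  24] [185.5 214.8]
[157 213   5   5  13] [158.3 215.8]
coaster top
[156 187  33  33 853] [171.6 202.9]
glass shift 3 lid 193
  34  30  28  30  34  34  39  47  50  45  39  33  32  33  37  42  50  53  52  46  43  42  45  47  50  46  53  61  67  65  58  48  38  33  31  34  36  39  38  29  34  39  43  43  40
  37  30  30  31  31  35  42  51  55  51  45  38  38  36  39  45  57  68  73  76  79  83  85  86  83  79  84  88  86  78  66  54  43  38  37  38  38  37  37  35  37  42  45  41  42
  40  35  34  33  33  34  45  54  56  54  50  46  41  40  48  65  86 108 121 126 130 136 140 140 137 138 148 152 138 107  76  58  45  40  43  45  41  42  36  36  40  44  44  42  41
  40  40  3
[... 5442 characters left out ...]
6  60  66  70  67  66  65  66  77  94 111 129 140 146 154 159 162 161 156 146 135 129 123 107  86  65  50  46  45  49  51  57  64  69  70  75  79  74  63  51
  25  24  26  34  44  55  62  67  69  68  65  62  58  58  63  73  84  97 108 118 124 127 126 121 110  95  84  76  64  52  48  45  46  47  52  58  65  69  70  69  71  72  67  60  54
  25  25  27  35  45  57  63  65  62  62  63  60  59  56  53  54  58  68  74  78  81  82  84  81  74  61  50  45  44  43  45  43  45  47  53  65  74  72  70  68  67  68  67  66  63
  26  27  30  38  49  61  65  63  58  58  59  57  57  56  54  54  56  60  64  59  55  56  56  57  55  47  43  41  44  44  44  41  42  46  55  69  75  73  68  65  63  65  69  75  74
```

The stem top is at (168.4,202.3) and an upright, centred stopper would show it at (167.7,201.9). The coaster hasn't moved and the glass stopper's pixels haven't changed. I'll check the lid edge, then hand in.

```bash
python3 - <<'E'
from h import *
E=[]
for f in ('t5','t9'):
    t=load(f); g=cv2.cvtColor(t['img'],cv2.COLOR_BGR2GRAY)[176:186].mean(0); d=np.diff(g)
    u=300+np.argmin(d[300:325])+.5; w=355+np.argmax(d[355:372])+.5
    E.append(plane(t,u,180,.0855)[1]); print(f,u,w,E[-1],'bared from inner -y wall (-0.240):',E[-1]+.240, plane(t,w,180,.09)[1])
if E[-1]+.240>.122: r.close_job(); print('handed in',r.sense()['clock'])
E
```

```text
t5 312.5 365.5 -0.10798766223212813 bared from inner -y wall (-0.240): 0.13201233776787186 -0.2402680279245127
t9 310.5 365.5 -0.10295494934999522 bared from inner -y wall (-0.240): 0.13704505065000477 -0.2402680279245127
the job is handed in; nothing more can be done
the job is handed in; nothing more can be done
```

The lid is open, the chrome stopper stands upright on the lone coaster, and the glass stopper is still in the box. I handed the job in at about 19 s of the 58 s allowed; no verdict is reported.

- **Lid:** I pushed it open by its bar and nudged it once more. The last picture shows about 137 mm bared, against the 115 mm needed.
- **Chrome stopper:** I gripped it by the black stem, lifted it about 140 mm and set it down until the arm felt 7 N. Its stem top was within 1 pixel (about 2 mm) of where an upright, centred stopper should show.
- **Coaster and glass stopper:** The coaster's position in the top view had not changed. The glass stopper showed no pixel change after the stopper was taken out.
- **Gripper:** It is well clear of everything, with force near zero.

**What disagreed:**
- **Fingertip height:** The cameras put the real fingertips 35–41 mm above the reported TCP. My first try at the bar closed on nothing; I then planned heights with the camera value, and both later grips held.
- **Grip width:** The opening read 12 mm on the 14 mm bar and 15.5 mm on the 20 mm stem.

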